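Gauge a bead into its tray and hold it up to the magnifier

TASK

Find which of the two red beads on the stand passes through the bore of the gauge, and drop it through into the pocket of the tray waiting underneath; the oversize bead stays on the stand (or goes back to one of its posts if you try it). Then draw the tray out by its blue handle and, keeping it level so that the loose bead stays in its pocket, carry it to the standing magnifier. Finish holding it there, still and level in the air, touching nothing else, with the bead about 8 cm straight in front of the middle of the glass; leave the jar, the vial and the whetstone alone.

Things in the scene. Friction and masses are not known exactly. Their poses are not given: they have to be found in the camera images.
- bead_small_center (a point): centre of the smaller dark red stone bead, a plain ball 26 mm in diameter, about 24 g; it passes the gauge. It starts on one of the two posts of the stand, either one
- bead_large_center (a point): centre of the larger dark red stone bead, a plain ball 32 mm in diameter, about 44 g; too big for the gauge. It starts on the other post of the stand
- stand: fixed bead stand: dark wooden base 44 (x) x 116 (y) x 10 mm with two upright aluminium cup posts at y = +35 and -35 mm, each 18 mm in diameter, rising to 34 mm above the bench; origin at the centre of the base's underside. A bead rests on the hollow post top (12 mm hole): small bead's centre 45.5 mm, large bead's centre 49 mm above the bench
- stand_left (a point): middle of the top of the stand's post at stand y = +35 mm, 34 mm above the bench
- stand_right (a point): middle of the top of the stand's post at stand y = -35 mm, 34 mm above the bench
- gauge: fixed gauge, a low bridge 92 (x) x 80 (y) x 48 mm high: a flat aluminium plate 8 mm thick on side and back walls, with one round bore; origin on the bench right below the bore. Plate spans y = -32 to +48 mm; open only towards its -y side, where the tray comes out (open width 80 mm between the side walls, 40 mm high). The bead tray stands underneath on the bench
- gauge_bore (a point): middle of the mouth of the gauge's bore, on the plate's top face 48 mm above the bench; the bore is a vertical through hole 29 mm in diameter with a 3 mm chamfer at the mouth; axes as the gauge
- tray: loose bead tray, about 110 g: a white plastic board 60 (x) x 150 (y) x 6 mm reaching from y = -115 to +35 mm, with a blue handle post at y = -95 mm and a shallow round pocket at the origin; origin on the underside below the pocket's centre, z up. It starts with the pocket under the gauge's bore and the handle sticking out on the gauge's -y side; to free it, draw it out along its -y by at least 70 mm before lifting
- tray_handle (a point): grip point of the tray's blue upright handle post, 45 mm above the tray's underside; the post is 24 (x) x 16 (y) mm in section and its top lies 64 mm above the tray's underside. The pocket's centre lies 95 mm from it along the tray's +y
- tray_pocket (a point): where the centre of the small bead lies when it rests in the middle of the tray's pocket, 19 mm above the tray's underside. The pocket is a brass ring of 32 mm bore and 5 mm rim on the board; the bead is loose in it, with about 6 mm of play each way, and rolls out if the tray is tipped or jerked
- magnifier: fixed standing magnifier: round base 90 mm across and 12 mm high, a stem, and an upright round glass of 102 mm outer diameter with a black rim; the glass looks along its -x (roughly towards the robot). Origin at the centre of the base's underside
- lens_center (a point): middle of the glass, 170 mm above the bench; axes as the magnifier
- view_point (a point): the point in the air 80 mm straight in front of the middle of the glass (towards the magnifier's -x), 170 mm above the bench, where the bead's centre is to be held
- jar: bystander: glass jar with steel lid, 72 mm across and 100 mm high, loose on the bench; origin under its centre
- vial: bystander: small white jar with green cap, 38 mm across and 60 mm high, loose; origin under its centre
- whetstone: bystander: grey stone block 100 (x) x 40 (y) x 22 mm, loose; origin under its centre
Not all that is in view belongs to the job. There is more than one size of the tray; the one meant has the size given above.

How it is judged:
By the outcome, as a careful person would: the job done as asked, in the order asked, and still so for the second after the job is handed in, while the arm keeps its last pose, push and grip.
It also fails if it takes over 64 s, if anything falls off the work surface, if the arm or the gripper's body presses on something with over 40 N, if the wrist force passes 120 N, or if a joint passes its speed limit or range.

ROBOT

A 6-joint arm with a two-finger parallel gripper is mounted at the origin on the work surface. World frame = base frame: x ahead of the robot, y to its left, z up, the work surface at z = 0. Lengths are in m, angles in rad, forces in N, time in s.
With the tool pointing down it reaches from about 0.375 to 0.9 m from the base axis. Payload 3.1 kg.
Tool frame: the origin (TCP) lies on the centre line of the jaws, within the pads' length; the fingertips stand 8 mm ahead of it and the grasp point (between the pads) lies 11 mm behind it (robot.tip_extent is the distance from the TCP to the fingertips, in m); y points along the fingers, z is the direction in which the jaws open and shut, and the axes are right-handed (so a half turn about y gives the same grasp; the last joint's range is limited). The gripper opens to 87 mm and grips with 3 to 60 N. Pads are 19 mm wide; open, the fingers measure 117 mm over their backs; the gripper's body (75 mm by 190 mm) begins 51 mm behind the grasp point.
Start: joints at [-1.355, 0.527, 1.433, -0, 1.181, -0.178], TCP at [0.24, -0.577, 0.231] pointing down, gripper open.
Joint ranges: [-3.08, 3.08], [-0.75, 2.2], [0.22, 2.44], [-1.43, 4.57], [0, 2.65], [-2.85, 2.85]. Speed limits (rad/s): [2.79, 2.79, 3.14, 3.14, 3.14, 3.14].

INTERFACE

Orientations are given as a unit quaternion [x, y, z, w].
In Python, from rig import robot gives the robot as it stands.
- The arm moves only by the shell command python3 -m crank 'ROWS' [FORCE]. ROWS is JSON, a list that holds one entry, the list of rows, each a list of 7 numbers: the turn, a rotation vector about the tool's x, y, z in degrees, then the shift along the tool's x, y, z in m, then the opening in per cent of the stroke, from 0 (shut) to 100 (fully open). In form: [[[ax, ay, az, dx, dy, dz, gripper], ...]]. A call has exactly 5 rows; each row shifts and turns the commanded pose from where the row before left it, along the tool's axes as they then stand; what a row does not reach is not made up. A row lasts 1/8 s, in which the tool goes at most 62.5 mm and 10.7 degrees, less where a joint would pass 70% of its speed; a pose out of reach is approached as far as the arm can. A call with a gripper value outside its range is refused whole. The fingers move at their own pace and stop on an object; FORCE is the grip in N (left out, the last holds). Time passes only in rows, so rows that do not move let the fingers close, or fill a call up. It gives the time, the measured TCP pose, the force and the opening at its end, in the units of the state.
- robot.get_obs(): the state, without advancing time (a new reading comes with each control period).
- robot.camera(name): name is "side" or "top" or "wrist"; returns a dict with "img" (384x512x3 uint8, red, green, blue), "K" (3x3 intrinsics, pixels), "R" (3x3) and "t" (3): a world point X has camera coordinates R X + t; the wrist camera has in their place "T_tool_cam" (4x4, takes a point from camera to tool coordinates, whose origin is the TCP and whose axes are the tool frame's). Camera axes: x right, y down, z forward; pixel columns grow to the right and rows downward; lengths in m; the calibration is good to about 2 mm. A picture is of the moment at which its call begins: read the wrist's pose just before it. There is no depth.
- robot.hand_in(): hands the job in, once; it reports no verdict.
Trained networks look in a picture, given as the dict that the camera call returned (one of the last four; its "shot" number tells which), for a name from the list of things; names that differ only in an ending like _2 or _b are one class to them, and where a whole thing is asked for, a point or a joint stands for the part that bears it (a point fixed in the world has none). Each returns a list of dicts, best first, with "conf" (0 to 1); they miss things now and then, are a little off and sometimes report something else, mostly with a low value. They report only what shows in the picture. A call takes as long as a camera call. They do not tell look-alikes from the thing itself.
- robot.spot_in(picture, thing): "at" ([row, column] in pixels, amid what is visible of it).
The state is a dict: "time": time; "q": joint angles; "joint_velocities": joint speeds; "joint_torque": joint torques, N m; "position": TCP position; "tool_rot": TCP orientation; "ft_force": force on the tool from outside, world axes, zero at the start; "moment": the same for the moment, N m; "grip_width": finger opening in m.
Only numpy, scipy, OpenCV 4.12 (cv2) and the standard library are available. Lean on these libraries where they do the work, as an engineer would, in place of code of your own. Each camera call takes 0.05 s, during which the arm holds its last target.

## Working session

There is one attempt and no reset: what is moved stays moved. The work goes in short steps, Python scripts to look and compute and a shell command to move; the robot and the scene stay as the last step left them, time stands still between calls to the robot, and variables do not carry over. Pictures are saved under pics/ and viewed, and the job is handed in when it is done.

```bash
ls; mkdir -p pics
python3 - <<'E'
from rig import robot
import cv2
print(robot.get_obs())
for n in ["side","top","wrist"]:
    c=robot.camera(n)
    cv2.imwrite(f"pics/{n}0.png",c["img"][:,:,::-1])
    print(n,{k:(v.tolist() if hasattr(v,'tolist') else v) for k,v in c.items() if k!="img"})
    for th in ["bead_small_center","bead_large_center","stand","gauge","gauge_bore","tray","tray_handle","magnifier","lens_center","jar","vial","whetstone"]:
        print(th,[(d["at"],round(d["conf"],2)) for d in robot.spot_in(c,th)])
E
```

```text
pics
{'time': 0.0, 'q': array([-1.35549151e+00,  5.28463396e-01,  1.43392532e+00, -1.11560932e-05,
        1.18137744e+00, -1.78478201e-01]), 'joint_velocities': array([-0.00121152, -0.00054046,  0.00055966, -0.00085692, -0.00131625,
       -0.00010985]), 'joint_torque': array([-1.11835134e-04, -4.40037596e+01, -1.76594746e+01,  6.33885898e-02,
        5.82536019e-02, -1.80034876e-04]), 'position': array([ 0.2396826 , -0.57643094,  0.22956599]), 'tool_rot': array([-0.13834472,  0.6942126 , -0.6926761 ,  0.13830913]), 'ft_force': array([ 0.78048008,  0.08247   , -0.82015976]), 'moment': array([ 0.03248795, -0.03314927,  0.00294445]), 'grip_width': 0.08703805079096646}
side {'K': [[373.9271251494973, 0.0, 253.99190335421923], [0.0, 373.9271251494973, 193.8014025675997], [0.0, 0.0, 1.0]], 'R': [[-0.9533231728178583, -0.3017720950054587, -0.01041781380654611], [-0.22863399414426108, 0.7439504256805687, -0.6279046590457366], [0.19723444143996102, -0.5962141954077554, -0.7782205396313754]], 't': [0.5563430914807691, 0.21780799373288498, 0.8601987650701561], 'shot': 1}
bead_small_center []

[... 1244 characters left out ...]
], 0.75)]
jar [([239.6, 140.8], 0.93)]
vial [([114.1, 231.7], 0.77)]
whetstone [([224.7, 373.6], 0.93)]
wrist {'K': [[289.4564090815697, 0.0, 256.17739110250477], [0.0, 289.4564090815697, 185.9747015301587], [0.0, 0.0, 1.0]], 'T_tool_cam': [[-0.00030773846078453813, 0.9669201677395229, 0.25507899661793076, -0.07002625620448817], [-0.0004147233239891569, -0.25507911016455603, 0.9669200978168881, -0.15586913910116842], [0.9999998666507923, 0.00019177129324657948, 0.00047950199873736924, 0.0005224620545067893], [0.0, 0.0, 0.0, 1.0]], 'shot': 3}
bead_small_center []
bead_large_center []
stand []
gauge []
gauge_bore []
tray []
tray_handle []
magnifier []
lens_center []
jar []
vial []
whetstone []
```

Run:
```python
import cv2
for n in ["side","top"]:
    i=cv2.imread(f"pics/{n}0.png"); 
    cv2.imwrite(f"pics/{n}0b.png",cv2.resize(i[80:384,90:430] if n=="side" else i[60:300,80:420],(800,int(800*(304 if n=="side" else 240)/340)))[:600] if n=="top" else cv2.resize(i[120:384,140:380],(655,600) if 0 else (545,600)))
```

```text
(no output)
```

View pics/top0b.png

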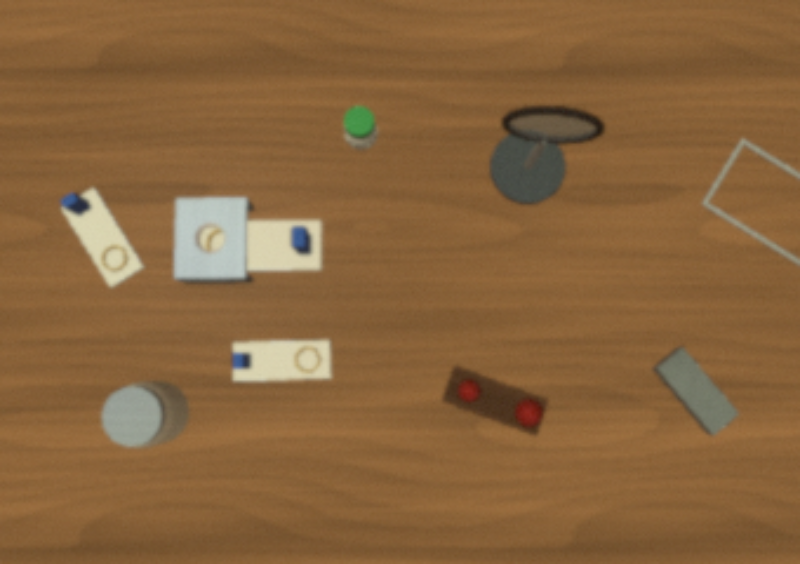

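View pics/side0b.png

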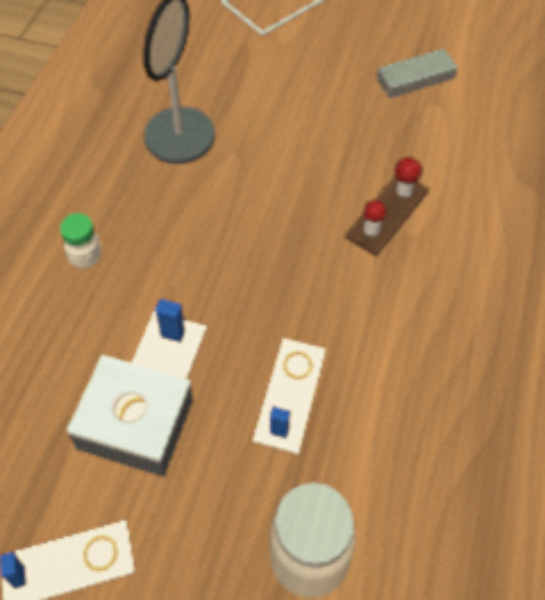

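View pics/side0.png

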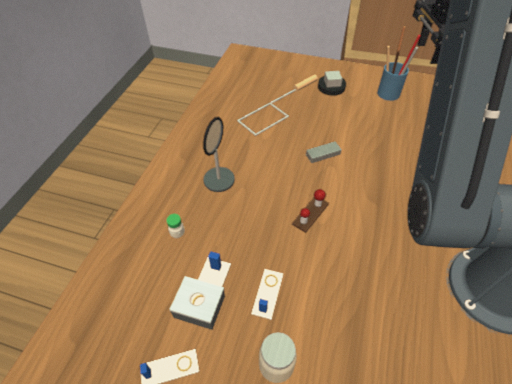

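The small bead is on the stand's left-hand post in the top view, around (279, 226). The large one is at (304, 235). The tray under the gauge has its handle pointing towards -y. Next I'll measure the positions.

```bash
cat > h.py <<'E'
import numpy as np, cv2
from scipy.spatial.transform import Rotation as Ro
def ray(c,uv,P=None):
    K=np.array(c["K"]);d=np.linalg.inv(K)@np.array([uv[0],uv[1],1.])
    R=np.array(c["R"]);t=np.array(c["t"]);return -R.T@t, R.T@d
def atz(c,uv,z):
    o,d=ray(c,uv);return o+d*(z-o[2])/d[2]
def proj(c,X):
    p=np.array(c["R"])@np.array(X)+np.array(c["t"]);p=np.array(c["K"])@p;return p[:2]/p[2]
def tri(cs,uvs):
    A=np.zeros((3,3));b=np.zeros(3)
    for c,u in zip(cs,uvs):
        o,d=ray(c,u);d/=np.linalg.norm(d);M=np.eye(3)-np.outer(d,d);A+=M;b+=M@o
    return np.linalg.solve(A,b)
def wristcam(c,obs):
    T=np.array(c["T_tool_cam"]);Rt=Ro.from_quat(obs["tool_rot"]).as_matrix()
    Rc=Rt@T[:3,:3];tc=Rt@T[:3,3]+obs["position"]
    return dict(K=c["K"],R=Rc.T,t=-Rc.T@tc,img=c["img"])
def blobs(m,amin=15):
    n,l,s,ce=cv2.connectedComponentsWithStats(m.astype(np.uint8))
    return [(ce[i].round(1).tolist(),int(s[i,4]),s[i,:4].tolist()) for i in range(1,n) if s[i,4]>=amin]
E
python3 - <<'E'
from rig import robot
from h import *
C={n:robot.camera(n) for n in("side","top")}
for n,c in C.items():
    h=cv2.cvtColor(c["img"],cv2.COLOR_RGB2HSV);H,S,V=[h[:,:,i].astype(int) for i in range(3)]
    print(n,"red",blobs(((H<5)|(H>172))&(S>150)&(V>60)))
    print(n,"blue",blobs((H>105)&(H<125)&(S>150)))
    print(n,"dark",blobs((V<45),30)[:8])
    print(n,"grey",blobs((S<60)&(V>120),100))
    np.save(n,c["img"])
import pickle;pickle.dump({n:{k:v for k,v in c.items()} for n,c in C.items()},open("c0.pkl","wb"))
i=C["top"]["img"][:,:,::-1]
cv2.imwrite("pics/tg.png",cv2.resize(i[135:235,140:270],None,fx=6,fy=6,interpolation=cv2.INTER_CUBIC))
cv2.imwrite("pics/tm.png",cv2.resize(i[95:155,270:345],None,fx=10,fy=10,interpolation=cv2.INTER_CUBIC))
cv2.imwrite("pics/ts.png",cv2.resize(i[205:255,260:325],None,fx=10,fy=10,interpolation=cv2.INTER_CUBIC))
E
```

```text
side red [([411.1, 50.6], 78, [400, 35, 21, 38]), ([319.3, 194.6], 88, [314, 190, 11, 10]), ([304.9, 212.5], 62, [301, 209, 9, 8])]
side blue [([214.4, 260.2], 130, [209, 253, 11, 16]), ([262.6, 305.2], 61, [260, 300, 7, 11]), ([145.0, 370.4], 91, [141, 364, 9, 14])]
side dark [([435.9, 10.8], 464, [414, 0, 36, 28]), ([423.3, 35.2], 114, [418, 24, 11, 21]), ([436.8, 46.5], 177, [431, 31, 12, 32]), ([498.4, 68.5], 145, [489, 33, 20, 76]), ([330.6, 90.6], 105, [319, 84, 25, 11]), ([479.7, 144.7], 52, [476, 130, 9, 30]), ([473.3, 170.9], 34, [470, 161, 7, 21]), ([466.5, 196.7], 64, [462, 183, 11, 25])]
side grey [([137.1, 59.8], 24808, [0, 0, 351, 209]), ([333.1, 78.2], 221, [325, 71, 17, 16]), ([265.8, 113.8], 229, [238, 89, 57, 46]), ([490.7, 113.7], 139, [482, 103, 18, 19]), ([323.3, 149.9], 308, [307, 142, 34, 17]), ([200.8, 293.0], 2078, [170, 255, 61, 68]), ([267.0, 295.0], 709, [252, 269, 31, 51]), ([277.7, 350.9], 1020, [261, 333, 35, 38]), ([168.9, 368.1], 989, [140, 349, 59, 35])]
top red [([278.7, 226.0], 46, [275, 222, 8, 9]), ([304.2, 235.2], 73, [300, 230, 10, 11])]
top blue []
top dark [([47.6, 192.0], 49, [38, 191, 19, 3]), ([493.3, 212.1], 450, [482, 196, 30, 34]), ([24.1, 290.4], 192, [19, 261, 11, 60]), ([301.2, 361.0], 5380, [210, 328, 216, 56]), ([218.8, 380.9], 33, [216, 378, 7, 6])]
top grey [([419.2, 148.7], 290, [379, 120, 97, 54]), ([122.9, 160.1], 492, [106, 141, 35, 41]), ([179.6, 162.1], 1629, [154, 144, 62, 35]), ([12.8, 190.6], 1832, [0, 150, 31, 82]), ([506.8, 212.3], 185, [500, 202, 12, 22]), ([197.8, 213.0], 497, [179, 205, 41, 17]), ([377.8, 228.3], 237, [363, 215, 30, 29]), ([135.6, 236.8], 513, [123, 224, 26, 26])]
```

View pics/tg.png

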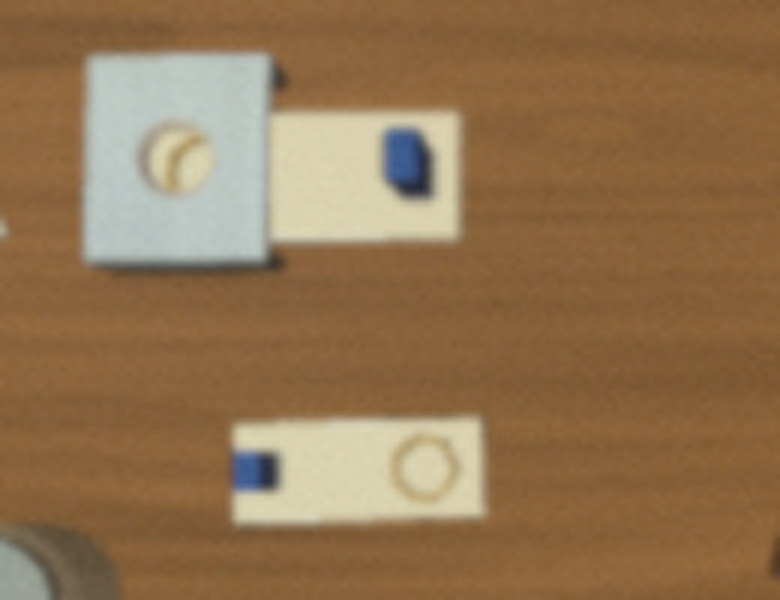

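View pics/tm.png

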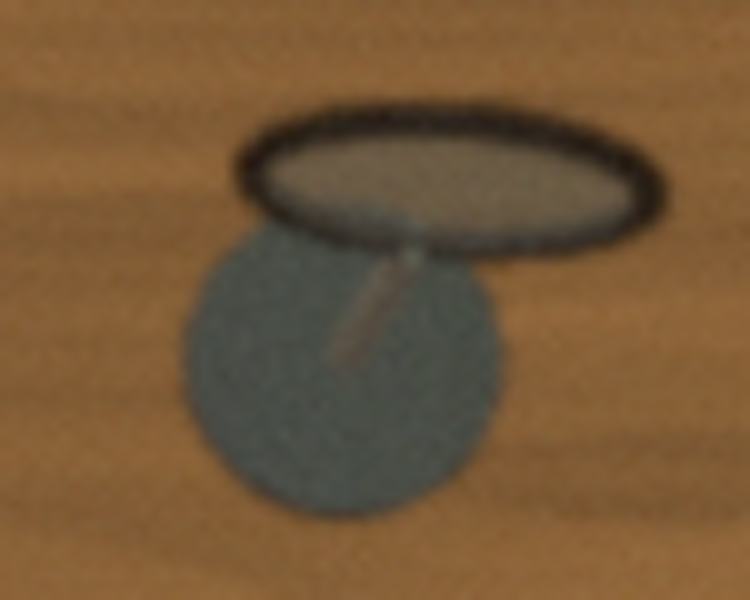

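View pics/ts.png

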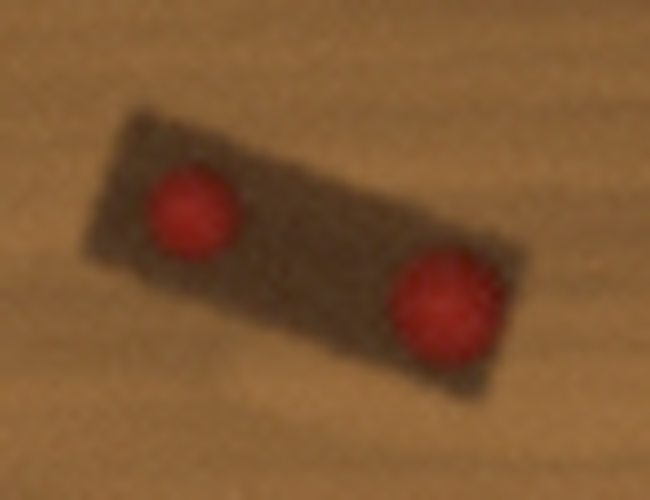

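Run:
```python
import pickle
from h import *
from scipy.optimize import least_squares
C=pickle.load(open("c0.pkl","rb"));t,s=C["top"],C["side"]
print("small",atz(t,(278.7,226),.0455),atz(s,(304.9,212.5),.0455),tri([t,s],[(278.7,226),(304.9,212.5)]))
print("large",atz(t,(304.2,235.2),.049),atz(s,(319.3,194.6),.049),tri([t,s],[(304.2,235.2),(319.3,194.6)]))
g=lambda u,v:(140+u/6,135+v/6)
print("plate corners",[atz(t,g(*p),.048).round(4).tolist() for p in [(87,54),(272,54),(268,262),(84,262)]])
print("bore",atz(t,g(177,158),.048), atz(s,(197,299),.048),atz(s,(197.0,304.7),.048))
print("tray corners",[atz(t,g(*p),.006).round(4).tolist() for p in [(461,111),(461,241)]])
print("handle top",atz(t,g(402,155),.064))
m=lambda u,v:(270+u/10,95+v/10)
print("base",atz(t,m(343,360),.012),"lens",atz(t,m(452,181),.17))
pts=[m(*p) for p in [(238,170),(667,195),(430,100),(440,258),(560,118),(300,225),(300,115),(610,235)]]
def f(p):
    a=np.linspace(0,2*np.pi,721);n=np.array([-np.sin(p[2]),np.cos(p[2]),0])
    q=np.array([proj(t,np.array([p[0],p[1],.17])+.051*(np.cos(x)*n+np.sin(x)*np.array([0,0,1]))) for x in a[:-1:4]])
    return [np.min(np.hypot(*(q-np.array(u)).T)) for u in pts]
r=least_squares(f,[.73,-.2,0.]);print("lens fit",r.x,r.fun.round(2))
b=cv2.resize(s["img"][100:200,180:260,::-1],None,fx=6,fy=6,interpolation=cv2.INTER_CUBIC);cv2.imwrite("pics/sm.png",b)
b=cv2.resize(s["img"][235:335,160:280,::-1],None,fx=6,fy=6,interpolation=cv2.INTER_CUBIC);cv2.imwrite("pics/sg.png",b)
```

```text
small [ 0.46514978 -0.04701698  0.0455    ] [ 0.46344693 -0.04841685  0.0455    ] [ 0.464255   -0.04700817  0.04720698]
large [ 0.44145677 -0.11298348  0.049     ] [ 0.44004399 -0.11337615  0.049     ] [ 0.44074929 -0.11304164  0.04925026]
plate corners [[0.6819, 0.2825, 0.048], [0.6821, 0.2006, 0.048], [0.5892, 0.2006, 0.048], [0.589, 0.2813, 0.048]]
bore [0.63531605 0.24160301 0.048     ] [0.63347756 0.24549166 0.048     ] [0.62849575 0.25720587 0.048     ]
tray corners [[0.6645, 0.1206, 0.006], [0.6038, 0.12, 0.006]]
handle top [0.6341952  0.14038008 0.064     ]
base [ 0.72737944 -0.12273546  0.012     ] lens [ 0.7300926  -0.12428007  0.17      ]
lens fit [ 0.73006484 -0.12362957 -0.13018219] [0.43 0.49 0.73 1.24 0.66 0.81 0.28 0.22]
```

View pics/sm.png

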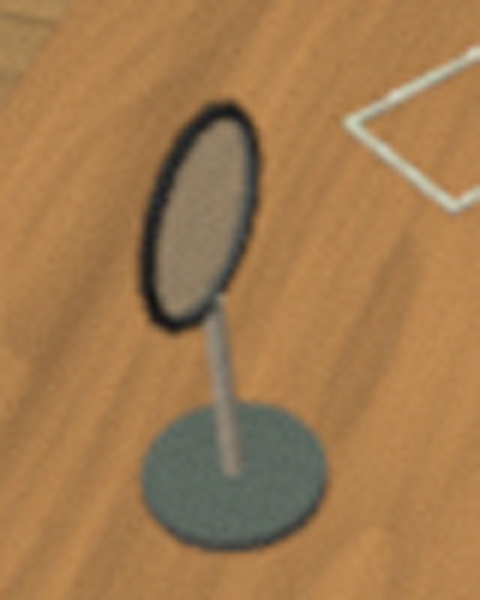

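View pics/sg.png

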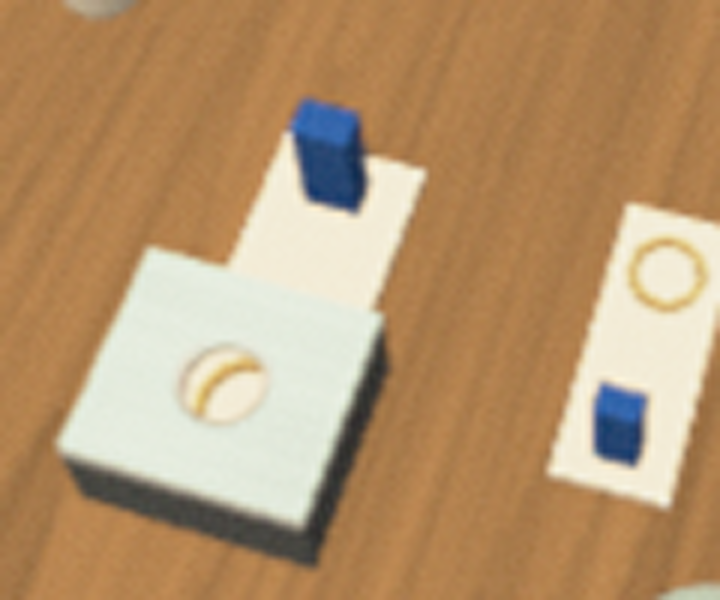

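The top and side views agree to about 2 mm for the beads. They disagree on the bore, and by the given plate dimensions the bore doesn't sit where I measured it. I'll check it with the wrist camera. First I need a helper that turns target poses into rows.

```bash
cat >> h.py <<'E'
def plan(pos,zdir_deg):
    """delta (tool frame) from present pose to TCP pos, pointing down, jaw axis (tool z) along zdir_deg in xy (mod 180)"""
    from rig import robot
    o=robot.get_obs();R=Ro.from_quat(o["tool_rot"]).as_matrix()
    best=None
    for k in (0,180):
        a=np.radians(zdir_deg+k);z=np.array([np.cos(a),np.sin(a),0]);y=np.array([0,0,-1.]);x=np.cross(y,z)
        T=np.stack([x,y,z],1);rv=Ro.from_matrix(R.T@T).as_rotvec(degrees=True)
        if best is None or np.linalg.norm(rv)<np.linalg.norm(best[0]): best=(rv,T)
    d=np.array(pos)-o["position"]
    cur=np.degrees(np.arctan2(R[1,2],R[0,2]))
    print("t",round(o["time"],3),"pos",o["position"].round(4),"zdir",cur.round(2),"tool y",R[:,1].round(4),"w",round(o["grip_width"],4),"F",o["ft_force"].round(1))
    print("rot",best[0].round(2),"d in present tool",(R.T@d).round(4),"d in final tool",(best[1].T@d).round(4),"q6",o["q"].round(2))
E
python3 - <<'E'
from h import *
plan([.6355,.235,.20],90)
plan([.464,-.0475,.15],-19.7)
E
```

```text
t 2.05 pos [ 0.2398 -0.5771  0.2306] zdir -67.44 tool y [-0. -0. -1.] w 0.0871 F [-0.2  0.9 -0.6]
rot [-0.   22.56  0.  ] d in present tool [-0.677   0.0305 -0.5982] d in final tool [-0.3957  0.0306 -0.8121] q6 [-1.36  0.53  1.43 -0.    1.18 -0.18]
t 2.05 pos [ 0.2398 -0.5771  0.2306] zdir -67.44 tool y [-0. -0. -1.] w 0.0871 F [-0.2  0.9 -0.6]
rot [  0.   -47.74   0.  ] d in present tool [-0.4102  0.0805 -0.4031] d in final tool [-0.5742  0.0806  0.0325] q6 [-1.36  0.53  1.43 -0.    1.18 -0.18]
```

```bash
python3 -m crank '[[[0,0,0,-0.041,0,-0.04,100],[0,0,0,-0.041,0,-0.04,100],[0,0,0,-0.041,0,-0.04,100],[0,0,0,-0.041,0,-0.04,100],[0,0,0,-0.041,0.0,-0.04,100]]]'
python3 -m crank '[[[0,-9.55,0,-0.045,0,-0.035,80],[0,-9.55,0,-0.049,0,-0.028,80],[0,-9.55,0,-0.053,0,-0.018,80],[0,-9.55,0,-0.056,0,-0.009,80],[0,-9.55,0,-0.057,0,0,80]]]'
python3 - <<'E'
from h import *
plan([.464,-.0475,.15],-19.7)
E
```

```text
time: 2.68
position: [0.353, -0.3123, 0.2308]
tool_rot: [0.138, -0.693, 0.694, -0.138]
ft_force: [0.5, -1.2, 0.1]
grip_width: 0.0869
time: 3.3
position: [0.4917, -0.0651, 0.2309]
tool_rot: [0.409, -0.577, 0.577, -0.409]
ft_force: [0.9, -0.1, 0.2]
grip_width: 0.0702
t 3.3 pos [ 0.4917 -0.0651  0.2309] zdir -19.37 tool y [ 1.1e-03 -6.0e-04 -1.0e+00] w 0.0702 F [ 0.9 -0.1  0.2]
rot [-0.07  0.33  0.01] d in present tool [-0.0075  0.0809 -0.0321] d in final tool [-0.0073  0.0809 -0.032 ] q6 [-0.36  0.35  1.75 -0.    1.04 -0.02]
```

```bash
python3 -m crank '[[[0,0,0,-0.0075,0.04,-0.0321,65],[0,0,0,0,0.04,0,65],[0,0,0,0,0,0,65],[0,0,0,0,0,0,65],[0,0,0,0,0,0,65]]]'
python3 - <<'E'
from h import *
from rig import robot
o=robot.get_obs();c=robot.camera("wrist");w=wristcam(c,o)
i=c["img"];cv2.imwrite("pics/w1.png",i[:,:,::-1])
h=cv2.cvtColor(i,cv2.COLOR_RGB2HSV);H,S,V=[h[:,:,k].astype(int) for k in range(3)]
for b in blobs(((H<5)|(H>172))&(S>150)&(V>40),100): print(b,atz(w,b[0],.0455),atz(w,b[0],.049))
plan([.464,-.0475,.0455],-19.7)
E
```

```text
time: 3.92
position: [0.4645, -0.0497, 0.1521]
tool_rot: [0.406, -0.577, 0.579, -0.408]
ft_force: [0.2, 0.1, -0.5]
grip_width: 0.0566
([254.7, 185.5], 575, [242, 173, 27, 27]) [ 0.46455265 -0.04908151  0.0455    ] [ 0.4648641  -0.04821631  0.049     ]
([254.2, 267.4], 123, [243, 265, 24, 7]) [ 0.4350393 -0.1296405  0.0455   ] [ 0.43574437 -0.12770088  0.049     ]
t 3.975 pos [ 0.4643 -0.0496  0.152 ] zdir -19.73 tool y [ 0.0034 -0.0012 -1.    ] w 0.0566 F [-0.5  0.  -1. ]
rot [-0.2  -0.03 -0.  ] d in present tool [-0.0019  0.1065 -0.0013] d in final tool [-0.0019  0.1065 -0.001 ] q6 [-0.35  0.44  1.9   0.    0.79 -0.  ]
```

View pics/w1.png

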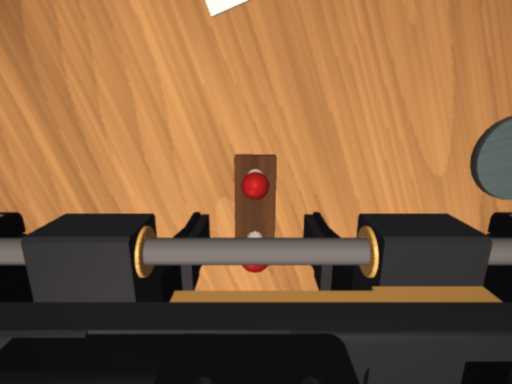

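The wrist view shows the small bead at pixel (255, 185), midway between the fingers. Its apparent size of 27 px matches 26 mm. Descending to grasp it.

```bash
python3 -m crank '[[[0,0,0,-0.0015,0.04,0,65],[0,0,0,0,0.04,0,65],[0,0,0,0,0.0265,0,65],[0,0,0,0,0,0,65],[0,0,0,0,0,0,40]]]' 10
python3 -m crank '[[[0,0,0,0,0,0,15],[0,0,0,0,0,0,15],[0,0,0,0,0,0,15],[0,0,0,0,0,0,15],[0,0,0,0,0,0,15]]]' 10
python3 - <<'E'
from h import *
plan([.6355,.24,.15],90)
E
```

```text
time: 4.6
position: [0.4645, -0.0479, 0.0451]
tool_rot: [0.407, -0.578, 0.579, -0.408]
ft_force: [-0.4, -0.3, -0.6]
grip_width: 0.0521
time: 5.22
position: [0.4639, -0.0476, 0.0444]
tool_rot: [0.407, -0.578, 0.578, -0.407]
ft_force: [-0.6, 0.2, 5.4]
grip_width: 0.025
t 5.225 pos [ 0.4639 -0.0476  0.0444] zdir -19.69 tool y [ 1.e-03 -3.e-04 -1.e+00] w 0.025 F [-0.6  0.2  5.4]
rot [-5.000e-02  7.031e+01 -4.000e-02] d in present tool [-0.3286 -0.1055  0.0648] d in final tool [-0.1716 -0.1056 -0.2876] q6 [-0.34  0.66  1.97  0.    0.51  0.  ]
```

```bash
python3 -m crank '[[[0,0,0,0,-0.053,0,15],[0,0,0,0,-0.053,0,15],[0,0,0,-0.06,0,0.012,15],[0,0,0,-0.06,0,0.012,15],[0,0,0,-0.06,0,0.012,15]]]' 10
python3 -m crank '[[[0,0,0,-0.05,0,0.01,15],[0,0,0,-0.05,0,0.01,15],[0,0,0,-0.0486,0,0.0088,15],[0,10,0,0,0,0,15],[0,10,0,0,0,0,15]]]'
python3 -m crank '[[[0,10,0,0,0,0,15],[0,10,0,0,0,0,15],[0,10,0,0,0,0,15],[0,10,0,0,0,0,15],[0,10.3,0,0,0,0,15]]]'
python3 - <<'E'
from h import *
from rig import robot
o=robot.get_obs();c=robot.camera("wrist");w=wristcam(c,o)
import pickle;pickle.dump((c,o),open("w2.pkl","wb"))
cv2.imwrite("pics/w2.png",cv2.resize(c["img"][:,:,::-1],(768,576),interpolation=cv2.INTER_CUBIC))
plan([.6355,.24,.15],90)
E
```

```text
time: 5.85
position: [0.5585, 0.1113, 0.15]
tool_rot: [-0.407, 0.578, -0.578, 0.407]
ft_force: [0.5, -0.4, -0.2]
grip_width: 0.0251
time: 6.48
position: [0.6344, 0.241, 0.1487]
tool_rot: [-0.3, 0.641, -0.64, 0.298]
ft_force: [0.4, -0.5, -0.3]
grip_width: 0.0249
time: 7.1
position: [0.6344, 0.2399, 0.149]
tool_rot: [-0.001, -0.707, 0.707, 0.003]
ft_force: [-0.2, 0.7, 0.2]
grip_width: 0.0251
t 7.15 pos [0.6344 0.2399 0.149 ] zdir -90.54 tool y [-2.2e-03 -4.0e-04 -1.0e+00] w 0.0252 F [ 0.8 -0.4 -0. ]
rot [-0.03 -0.54  0.12] d in present tool [-0.0011 -0.001  -0.0001] d in final tool [-0.0011 -0.001  -0.0001] q6 [0.2  0.69 1.36 0.   1.1  1.78]
```

View pics/w2.png

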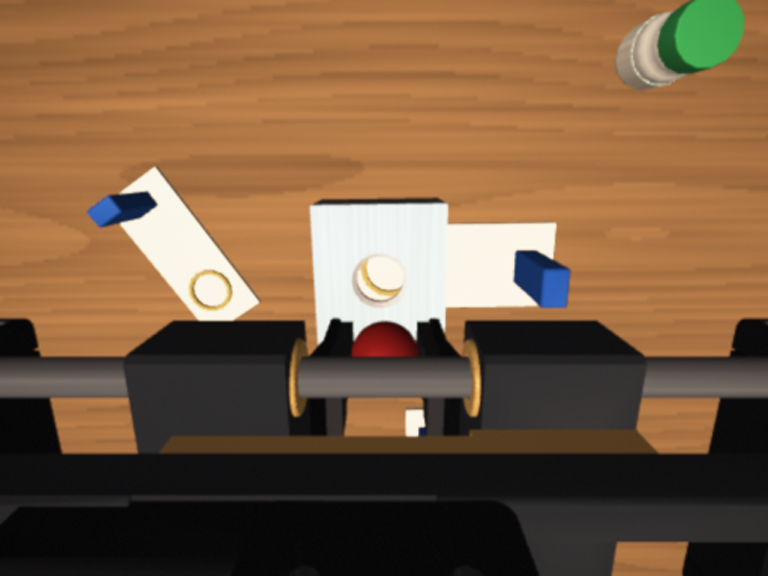

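Run:
```python
from h import *
import pickle
c,o=pickle.load(open("w2.pkl","rb"));w=wristcam(c,o)
cv2.imwrite("pics/w2b.png",cv2.resize(c["img"][125:225,200:385,::-1],None,fx=4,fy=4,interpolation=cv2.INTER_CUBIC))
cv2.imwrite("pics/w2c.png",cv2.resize(c["img"][160:215,225:280,::-1],None,fx=10,fy=10,interpolation=cv2.INTER_CUBIC))
```

```text
(no output)
```

View pics/w2b.png

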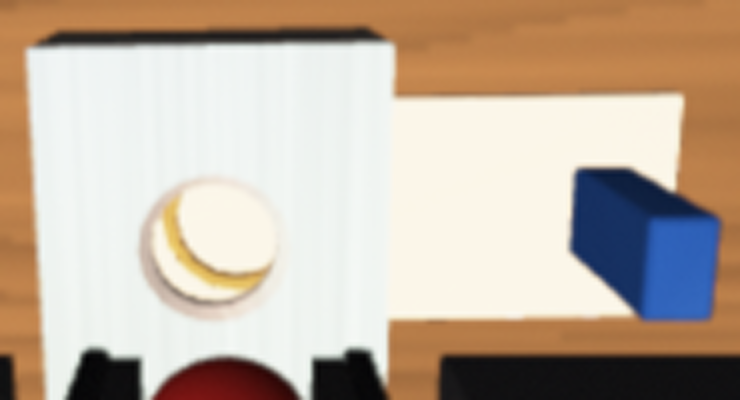

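View pics/w2c.png

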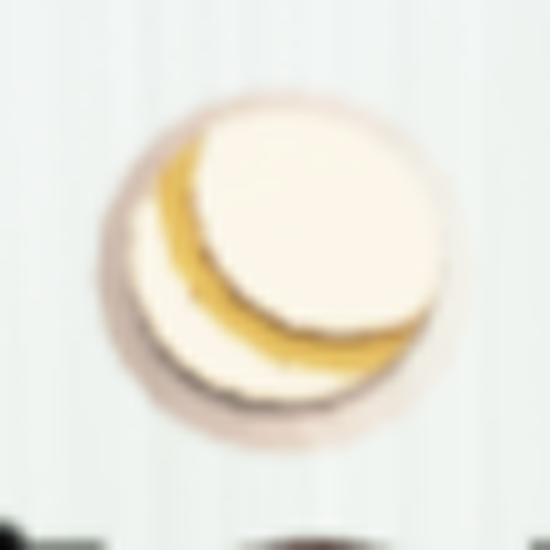

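Run:
```python
from h import *
import pickle
from scipy.optimize import least_squares
c,o=pickle.load(open("w2.pkl","rb"));w=wristcam(c,o)
g=lambda p:(225+(p[0]+.5)/10-.5,160+(p[1]+.5)/10-.5)
b=np.array([atz(w,g(p),.048) for p in [(97,270),(465,270),(281,90),(281,450)]]);print("bore",b.mean(0),np.ptp(b,0))
def fit(ps,r=None):
    q=np.array([atz(w,g(p),.011)[:2] for p in ps])
    f=(lambda x:np.hypot(*(q-x[:2]).T)-r) if r else (lambda x:np.hypot(*(q-x[:2]).T)-x[2])
    s=least_squares(f,[.63,.235]+([] if r else [.018]));return s.x.round(4),(s.fun*1e3).round(1)
print("ring in",fit([(193,160),(200,240),(260,305),(330,332),(415,318)],.016))
print("ring out",fit([(155,180),(165,235),(195,290),(240,340),(290,362),(370,372)]))
k=lambda p:(200+p[0]/4,125+p[1]/4)
print("plate",[atz(w,k(p),.048).round(4)[:2].tolist() for p in [(28,46),(393,44),(388,345)]])
print("board end",[atz(w,k(p),.006).round(4)[:2].tolist() for p in [(684,95),(632,316)]])
print("handle top",np.mean([atz(w,k(p),.064) for p in [(648,218),(720,217),(712,318),(642,318)]],0).round(4))
p=proj(w,[.6345,.2355,.011]);print(p)
```

```text
bore [0.63593725 0.24272403 0.048     ] [0.03423571 0.03379278 0.        ]
ring in (array([0.6352, 0.2365]), array([ 0. ,  0.2, -0.3, -0. ,  0.2]))
ring out (array([0.6357, 0.2352, 0.0209]), array([ 0.1, -0. , -0.3,  0.3, -0. , -0.1]))
plate [[0.6818, 0.2824], [0.6818, 0.2023], [0.6118, 0.2013]]
board end [[0.6646, 0.1207], [0.6046, 0.129]]
handle top [0.6349 0.1409 0.064 ]
[259.98764123 178.78645422]
```

Measured positions:
- The bore is at about (0.636, 0.2425).
- The pocket ring, seen through the bore and from the tray, is at about (0.6355, 0.236).

The pocket sits about 6.5 mm off centre towards -y, right at the limit of the bead's play. Before dropping the bead I'll nudge the tray inward with the back of a finger pushing on the handle.

```bash
python3 -m crank '[[[0,-0.5,0,-0.001,0,0.05,15],[0,0,0,0,0,0.05,15],[0,0,0,0,0,0.05,15],[0,0,0,0,0.054,0,15],[0,0,0,0,0.055,0,15]]]'
python3 - <<'E'
from h import *
from rig import robot
plan([.6355,.102,.04],90)
c=robot.camera("side")
cv2.imwrite("pics/s3.png",cv2.resize(c["img"][215:335,140:290,::-1],None,fx=5,fy=5,interpolation=cv2.INTER_CUBIC))
E
```

```text
time: 7.78
position: [0.6377, 0.0889, 0.0404]
tool_rot: [-0.003, 0.707, -0.707, 0.004]
ft_force: [0.2, -0.4, -1.2]
grip_width: 0.0252
t 7.775 pos [0.6377 0.0889 0.0404] zdir -89.45 tool y [ 0.002  0.    -1.   ] w 0.0252 F [ 0.2 -0.4 -1.2]
rot [ 0.    0.55 -0.11] d in present tool [ 0.0021  0.0004 -0.0131] d in final tool [ 0.0022  0.0004 -0.0131] q6 [-0.03  0.8   1.51  0.    0.83  1.53]
```

View pics/s3.png

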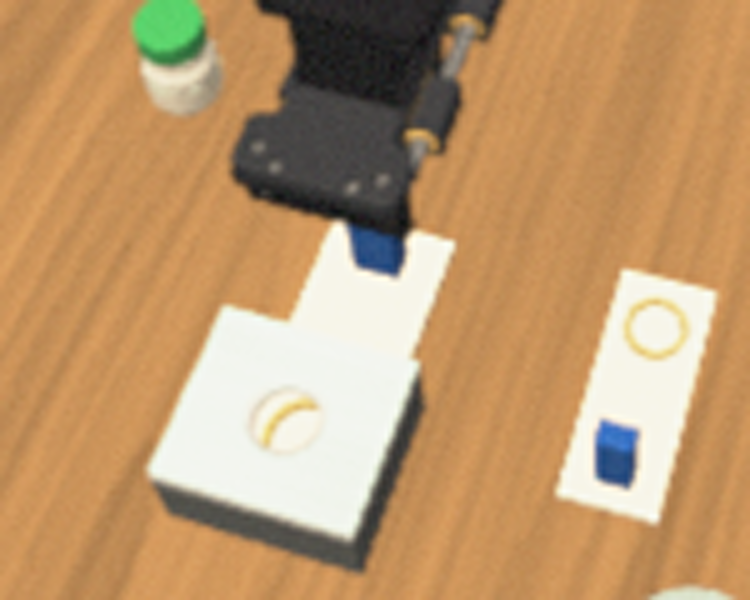

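The side view shows the bore unobstructed, with the ring's arc visible through it around crop (290, 415). I'll push in small steps and watch the arc.

```bash
python3 -m crank '[[[0,0.5,0,0.002,0,-0.007,15],[0,0,0,0,0,-0.006,15],[0,0,0,0,0,-0.003,15],[0,0,0,0,0,-0.003,15],[0,0,0,0,0,0,15]]]'
cat > look.py <<'E'
import sys
from h import *
from rig import robot
plan([.6355,.102,.04],90)
c=robot.camera("side")
i=c["img"][215:335,140:290,::-1]
cv2.imwrite(f"pics/{sys.argv[1]}.png",cv2.resize(i,None,fx=5,fy=5,interpolation=cv2.INTER_CUBIC))
E
python3 look.py s4
```

```text
time: 8.45
position: [0.6355, 0.1095, 0.0421]
tool_rot: [-0.0, -0.707, 0.707, -0.001]
ft_force: [-0.5, -1.1, 0.1]
grip_width: 0.0251
t 8.45 pos [0.6355 0.1095 0.0421] zdir -89.95 tool y [ 0.0017 -0.     -1.    ] w 0.0251 F [-0.5 -1.1  0.1]
rot [-0.    0.05 -0.1 ] d in present tool [0.     0.0021 0.0075] d in final tool [0.     0.0021 0.0075] q6 [-0.    0.79  1.51 -0.    0.84  1.57]
```

View pics/s4.png

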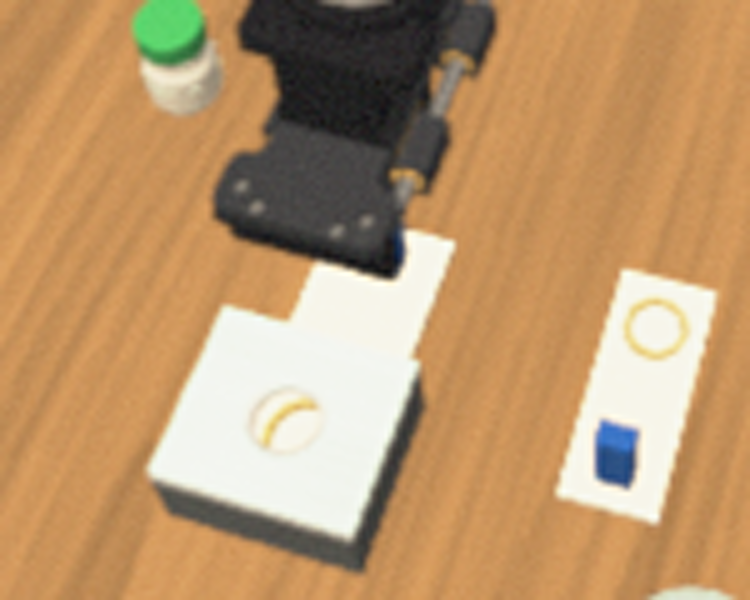

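No movement yet at TCP y = 0.1095, since the fingers are thinner than I assumed. Stepping further.

```bash
python3 -m crank '[[[0,0,0,0,0,-0.0025,15],[0,0,0,0,0,-0.0025,15],[0,0,0,0,0,-0.0015,15],[0,0,0,0,0,0,15],[0,0,0,0,0,0,15]]]'
python3 look.py s5
```

```text
time: 9.12
position: [0.6353, 0.1153, 0.0412]
tool_rot: [-0.0, -0.707, 0.707, -0.0]
ft_force: [0.0, -3.8, 2.5]
grip_width: 0.0248
t 9.125 pos [0.6353 0.1153 0.0412] zdir -89.99 tool y [ 4.e-04 -2.e-04 -1.e+00] w 0.0248 F [ 0.  -3.8  2.5]
rot [-0.01  0.01 -0.03] d in present tool [-0.0002  0.0012  0.0133] d in final tool [-0.0002  0.0012  0.0133] q6 [ 0.01  0.8   1.51 -0.    0.84  1.58]
```

View pics/s5.png

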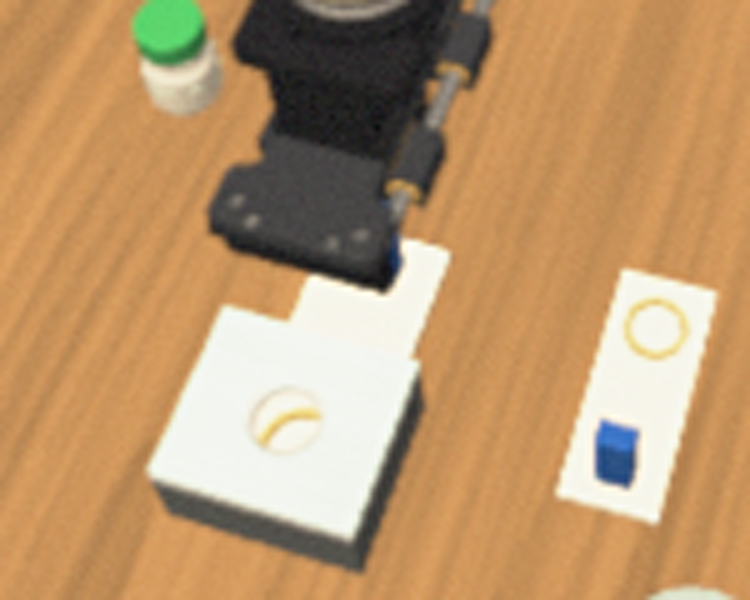

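Run:
```python
from h import *
import pickle
s=pickle.load(open("c0.pkl","rb"))["side"]
a=lambda u,v,z:atz(s,(140+u/5,215+v/5),z)
print(a(455,240,.006),a(450,249,.006))
# expected px of ring (inner r16) at pocket y for 0.236..0.243, through bore
for y in (.236,.240,.2425):
    print(y,[((proj(s,[.6355+.018*np.cos(t),y+.018*np.sin(t),.011])-[140,215])*5).round(0).tolist() for t in np.radians([60,90,120,150,180])])
```

```text
[0.60307722 0.12194894 0.006     ] [0.60373636 0.12721788 0.006     ]
0.236 [[267.0, 460.0], [284.0, 471.0], [305.0, 471.0], [325.0, 462.0], [337.0, 445.0]]
0.24 [[264.0, 468.0], [280.0, 479.0], [301.0, 480.0], [321.0, 470.0], [334.0, 453.0]]
0.2425 [[262.0, 473.0], [278.0, 484.0], [299.0, 485.0], [319.0, 476.0], [332.0, 458.0]]
```

The tray moved in by about 5 mm, so the pocket should now be near y = 0.241. Backing off and going over the bore.

```bash
python3 -m crank '[[[0,0,0,0,0,0.005,15],[0,0,0,0,-0.054,0,15],[0,0,0,0,-0.054,0,15],[0,0,0,0,0,-0.044,15],[0,0,0,0,0,-0.044,15]]]'
python3 -m crank '[[[0,0,0,0,0,-0.044,15],[0,0,0,0,0,0,15],[0,0,0,0,0,0,15],[0,0,0,0,0,0,15],[0,0,0,0,0,0,15]]]'
python3 - <<'E'
from h import *
from rig import robot
o=robot.get_obs();c=robot.camera("wrist")
import pickle;pickle.dump((c,o),open("w3.pkl","wb"))
cv2.imwrite("pics/w3.png",cv2.resize(c["img"][120:260,190:390,::-1],None,fx=4,fy=4,interpolation=cv2.INTER_CUBIC))
cv2.imwrite("pics/w3c.png",cv2.resize(c["img"][160:215,225:280,::-1],None,fx=10,fy=10,interpolation=cv2.INTER_CUBIC))
plan([.636,.2425,.058],90)
E
```

```text
time: 9.8
position: [0.6351, 0.1994, 0.1498]
tool_rot: [0.001, 0.708, -0.707, -0.0]
ft_force: [0.0, 0.4, -0.9]
grip_width: 0.025
time: 10.42
position: [0.6352, 0.2414, 0.149]
tool_rot: [-0.0, -0.707, 0.707, 0.001]
ft_force: [0.6, -0.2, -0.6]
grip_width: 0.0253
t 10.475 pos [0.6352 0.2415 0.1491] zdir -90.08 tool y [-2.e-04 -0.e+00 -1.e+00] w 0.0249 F [-0.6  0.1  0.7]
rot [-0.   -0.08  0.01] d in present tool [-0.0008  0.0911 -0.001 ] d in final tool [-0.0008  0.0911 -0.001 ] q6 [0.2  0.69 1.36 0.   1.1  1.77]
```

View pics/w3.png

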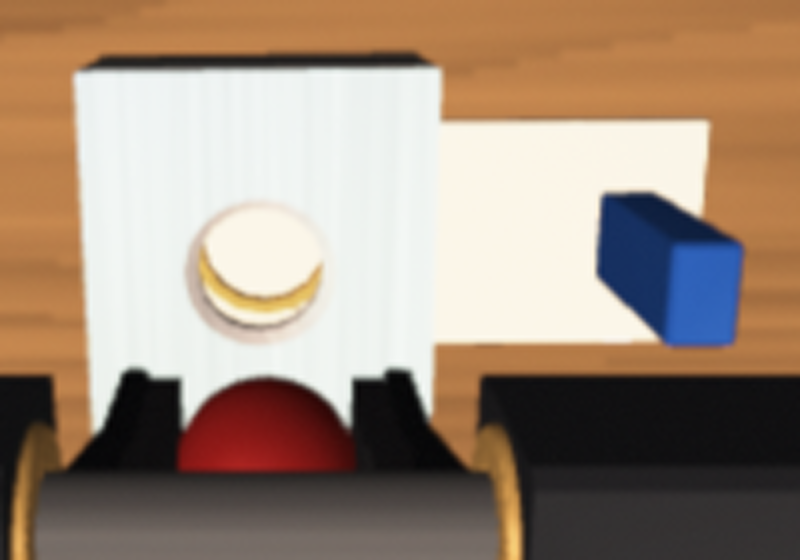

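View pics/w3c.png

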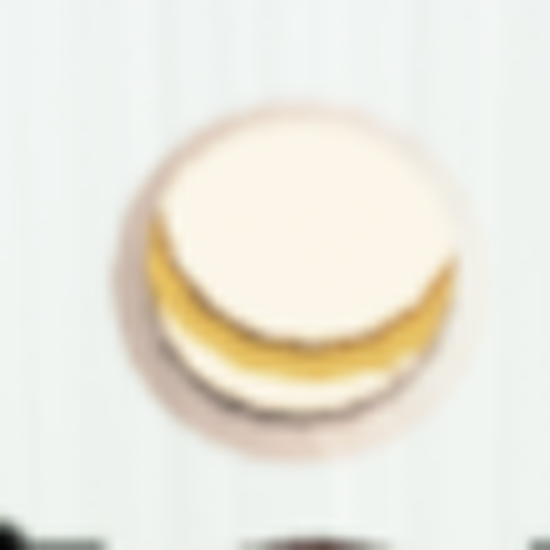

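Run:
```python
from h import *
import pickle
c,o=pickle.load(open("w3.pkl","rb"));w=wristcam(c,o)
g=lambda p:(225+(p[0]+.5)/10-.5,160+(p[1]+.5)/10-.5)
b=np.array([atz(w,g(p),.048) for p in [(112,281),(482,281),(297,100),(297,462)]]);print("bore",b.mean(0))
c,o=pickle.load(open("w2.pkl","rb"))
# bead in hand: visible arc (w3 crop) at z ~ TCP
c,o=pickle.load(open("w3.pkl","rb"))
for z in(.149,):
    print([atz(w,(190+u/4,120+v/4),z).round(4).tolist() for u,v in [(178,470),(357,470),(267,377)]])
```

```text
bore [0.63587286 0.24273971 0.048     ]
[[0.6332, 0.2536, 0.149], [0.6331, 0.2275, 0.149], [0.6476, 0.2406, 0.149]]
```

Bore confirmed at (0.6359, 0.2427), and the ring is now centred under it in y. The bead needs 2 mm in +y and 1 mm in +x. Descending with those corrections.

```bash
python3 -m crank '[[[0,0,0,-0.0008,0.04,-0.002,15],[0,0,0,0,0.03,0,15],[0,0,0,0,0.015,0,15],[0,0,0,0,0.006,0,15],[0,0,0,0,0,0,15]]]'
python3 - <<'E'
from h import *
from rig import robot
plan([.636,.2435,.058],90)
c=robot.camera("side")
cv2.imwrite("pics/s6.png",cv2.resize(c["img"][235:335,140:265,::-1],None,fx=6,fy=6,interpolation=cv2.INTER_CUBIC))
o=robot.get_obs();c=robot.camera("wrist")
cv2.imwrite("pics/w6.png",cv2.resize(c["img"][120:260,190:390,::-1],None,fx=4,fy=4,interpolation=cv2.INTER_CUBIC))
E
```

```text
time: 11.1
position: [0.6363, 0.2446, 0.0585]
tool_rot: [0.0, 0.707, -0.707, 0.0]
ft_force: [-0.3, 0.8, 0.3]
grip_width: 0.0249
t 11.1 pos [0.6363 0.2446 0.0585] zdir -90.0 tool y [ 9.e-04  2.e-04 -1.e+00] w 0.0249 F [-0.3  0.8  0.3]
rot [ 0.01  0.   -0.05] d in present tool [0.0003 0.0005 0.0011] d in final tool [0.0003 0.0005 0.0011] q6 [0.2  0.81 1.4  0.   0.93 1.77]
```

View pics/s6.png

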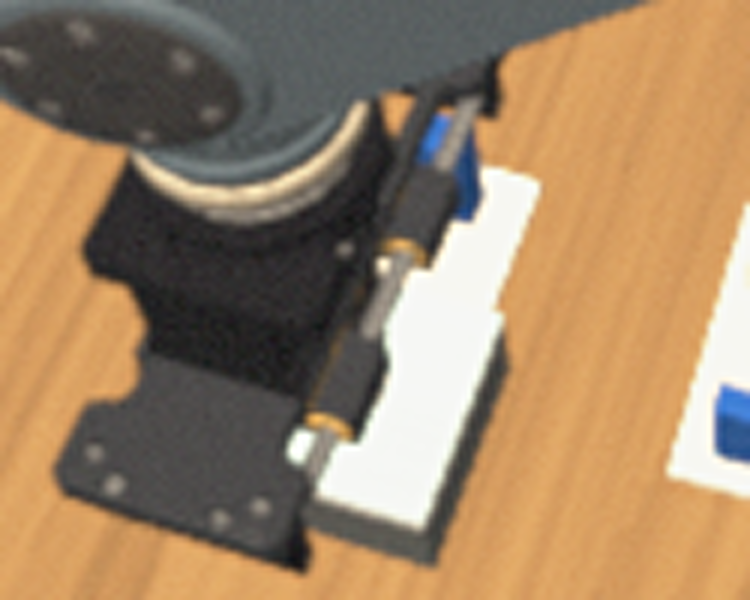

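View pics/w6.png

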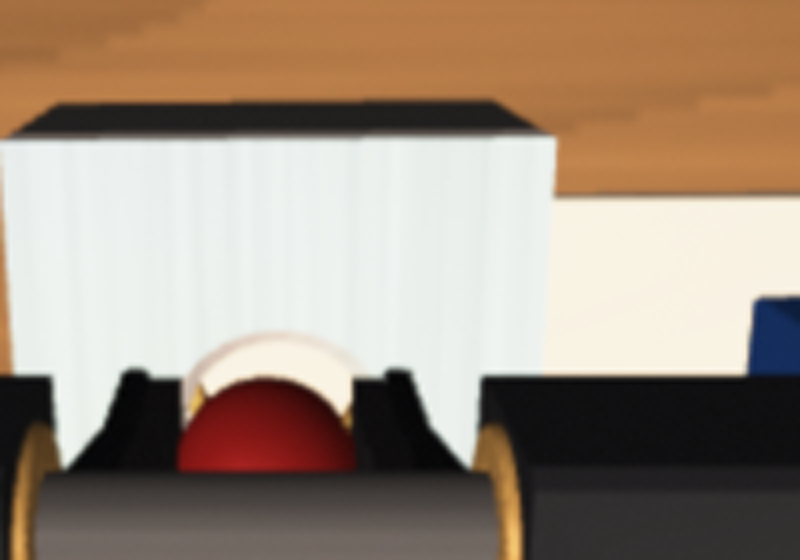

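```bash
python3 - <<'E'
from h import *
from rig import robot
o=robot.get_obs();c=robot.camera("wrist");w=wristcam(c,o)
print(atz(w,(190+278/4,120+332/4),.048)-[.0175,0,0], o["position"])
print(atz(w,(190+187/4,120+395/4),.048),atz(w,(190+368/4,120+375/4),.048))
E
python3 -m crank '[[[0,0,0,0,0,0.0007,15],[0,0,0,0,0,0.0006,15],[0,0,0,0,0,0,15],[0,0,0,0,0,0,15],[0,0,0,0,0,0,15]]]'
python3 - <<'E'
from h import *
from rig import robot
o=robot.get_obs();c=robot.camera("wrist");print(o["position"])
cv2.imwrite("pics/w7.png",cv2.resize(c["img"][120:260,190:390,::-1],None,fx=4,fy=4,interpolation=cv2.INTER_CUBIC))
E
```

```text
[0.63476457 0.24235818 0.048     ] [0.63681654 0.2447725  0.05934163]
[0.64207415 0.25633515 0.048     ] [0.64535657 0.22854317 0.048     ]
time: 11.88
position: [0.6358, 0.2433, 0.058]
tool_rot: [-0.0, 0.707, -0.707, 0.0]
ft_force: [0.1, -0.4, 0.1]
grip_width: 0.0249
[0.63580087 0.24332467 0.05802091]
```

View pics/w7.png

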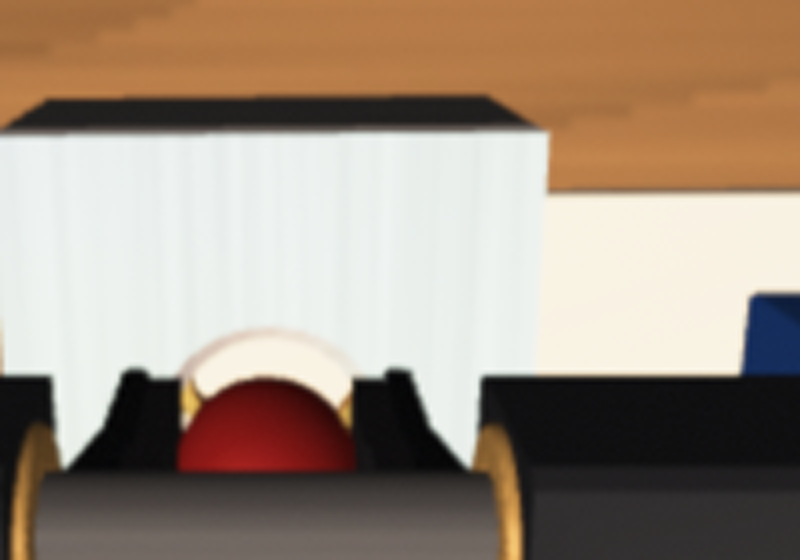

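The bead is now centred over the mouth in the wrist view, with bead and bore both around crop column 268. Releasing.

```bash
python3 -m crank '[[[0,0,0,0,0,0,50],[0,0,0,0,0,0,50],[0,0,0,0,0,0,50],[0,0,0,0,0,0,50],[0,0,0,0,0,0,50]]]'
python3 -m crank '[[[0,0,0,0,-0.03,0,50],[0,0,0,0,-0.045,0,50],[0,0,0,0,0,0,50],[0,0,0,0,0,0,50],[0,0,0,0,0,0,50]]]'
python3 - <<'E'
from h import *
from rig import robot
plan([.6355,.146,.034],90)
o=robot.get_obs();c=robot.camera("wrist")
cv2.imwrite("pics/w8.png",cv2.resize(c["img"][120:270,190:390,::-1],None,fx=4,fy=4,interpolation=cv2.INTER_CUBIC))
import pickle;pickle.dump((c,o),open("w8.pkl","wb"))
E
```

```text
time: 12.55
position: [0.6359, 0.2433, 0.0581]
tool_rot: [-0.0, 0.707, -0.707, 0.0]
ft_force: [-0.2, -0.0, -0.4]
grip_width: 0.0435
time: 13.18
position: [0.6346, 0.243, 0.1314]
tool_rot: [0.001, -0.707, 0.707, 0.001]
ft_force: [-0.4, -0.0, -0.8]
grip_width: 0.0438
t 13.175 pos [0.6346 0.243  0.1314] zdir -89.99 tool y [-3.2e-03 -7.0e-04 -1.0e+00] w 0.0438 F [-0.4 -0.  -0.8]
rot [-0.04  0.01  0.18] d in present tool [-0.0012  0.0975  0.097 ] d in final tool [-0.0009  0.0974  0.097 ] q6 [ 0.2   0.71  1.37 -0.    1.07  1.77]
```

View pics/w8.png

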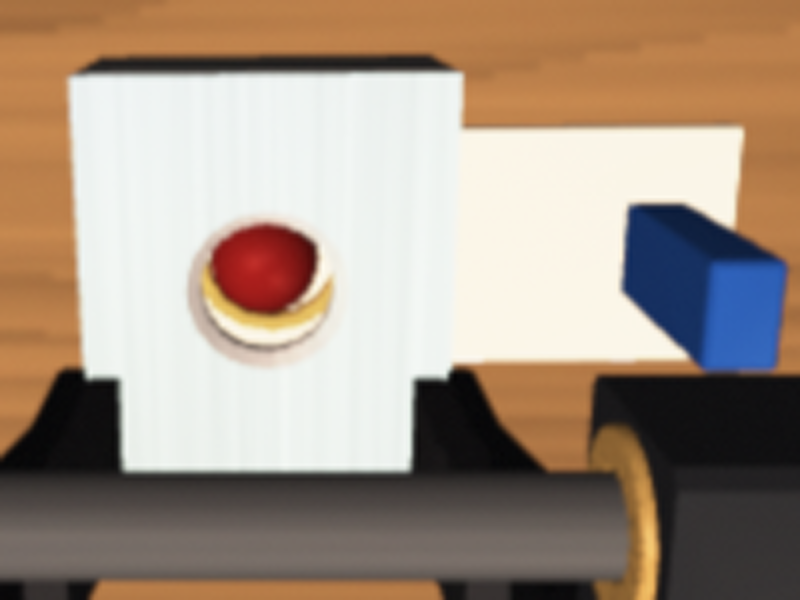

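The bead is through the bore and lying inside the brass ring, at crop (263, 267). Now locating the handle.

Run:
```python
from h import *
import pickle
c,o=pickle.load(open("w8.pkl","rb"));w=wristcam(c,o)
k=lambda p:(190+p[0]/4,120+p[1]/4)
q=np.array([atz(w,k(p),.064) for p in [(708,263),(787,263),(778,370),(703,370)]]);print(q.round(4),q.mean(0))
print([atz(w,k(p),.006).round(4) for p in [(744,127),(463,127),(455,361),(690,361)]])
h=q.mean(0)
plan([h[0],h[1],.12],90)
```

```text
[[0.6459 0.1542 0.064 ]
 [0.6459 0.1384 0.064 ]
 [0.6233 0.1376 0.064 ]
 [0.6233 0.1529 0.064 ]] [0.63462489 0.14578159 0.064     ]
[array([0.6648, 0.1258, 0.006 ]), array([0.6648, 0.1942, 0.006 ]), array([0.6044, 0.1936, 0.006 ]), array([0.6044, 0.1332, 0.006 ])]
t 13.225 pos [0.6348 0.243  0.1314] zdir -89.99 tool y [-3.1e-03 -6.0e-04 -1.0e+00] w 0.0433 F [-0.2 -0.2  0.2]
rot [-0.04  0.01  0.18] d in present tool [0.0001 0.0115 0.0973] d in final tool [0.0001 0.0114 0.0973] q6 [0.2  0.71 1.37 0.   1.07 1.77]
```

```bash
python3 -m crank '[[[0,0,0,0,0,0.05,55],[0,0,0,0,0,0.047,55],[0,0,0,0,0.045,0,55],[0,0,0,0,0.035,0,55],[0,0,0,0,0.015,0,55]]]'
python3 - <<'E'
from h import *
from rig import robot
plan([.635,.146,.034],90)
o=robot.get_obs();c=robot.camera("wrist")
cv2.imwrite("pics/w9.png",c["img"][:,:,::-1])
E
```

```text
time: 13.85
position: [0.6337, 0.1459, 0.0349]
tool_rot: [0.002, -0.707, 0.707, 0.002]
ft_force: [0.4, 0.0, 0.7]
grip_width: 0.0476
t 13.85 pos [0.6337 0.1459 0.0349] zdir -90.01 tool y [-5.7e-03 -3.0e-04 -1.0e+00] w 0.0476 F [0.4 0.  0.7]
rot [-0.02 -0.01  0.33] d in present tool [-0.0013  0.0009 -0.0001] d in final tool [-0.0013  0.0009 -0.0001] q6 [0.05 0.81 1.49 0.   0.85 1.63]
```

View pics/w9.png

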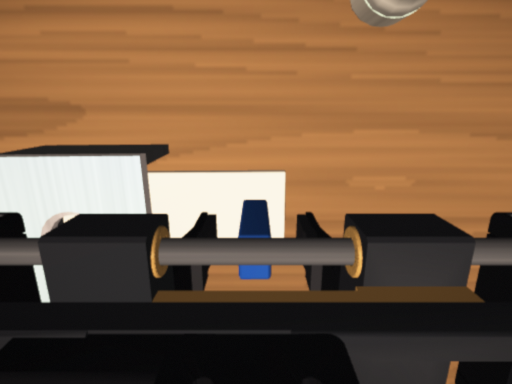

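The handle is centred between the fingers. Closing gently, then firming the grip.

```bash
python3 -m crank '[[[0,0,0.15,-0.0012,0.001,0,40],[0,0,0,0,0,0,30],[0,0,0,0,0,0,24],[0,0,0,0,0,0,20],[0,0,0,0,0,0,17]]]' 10
python3 -m crank '[[[0,0,0,0,0,0,14],[0,0,0,0,0,0,10],[0,0,0,0,0,0,8],[0,0,0,0,0,0,8],[0,0,0,0,0,0,8]]]' 40
python3 - <<'E'
from h import *
plan([.635,.066,.034],90)
E
```

```text
time: 14.52
position: [0.6372, 0.1465, 0.0375]
tool_rot: [0.001, 0.707, -0.707, 0.001]
ft_force: [-0.3, 1.1, 1.2]
grip_width: 0.0167
time: 15.15
position: [0.6372, 0.1465, 0.0375]
tool_rot: [0.001, 0.707, -0.707, 0.001]
ft_force: [-0.5, 1.7, 4.5]
grip_width: 0.0157
t 15.15 pos [0.6372 0.1465 0.0375] zdir -89.99 tool y [ 3.e-03  3.e-04 -1.e+00] w 0.0157 F [-0.5  1.7  4.5]
rot [ 0.02  0.01 -0.17] d in present tool [0.0022 0.0035 0.0805] d in final tool [0.0022 0.0035 0.0805] q6 [0.06 0.81 1.49 0.   0.84 1.63]
```

```bash
python3 -m crank '[[[0,0,0,0,-0.001,0.003,8],[0,0,0,0,0,0.006,8],[0,0,0,0,0,0.008,8],[0,0,0,0,0,0.01,8],[0,0,0,0,0,0.01,8]]]' 40
python3 -m crank '[[[0,0,0,0,0,0.01,8],[0,0,0,0,0,0.01,8],[0,0,0,0,0,0.01,8],[0,0,0,0,0,0.01,8],[0,0,0,0,0,0.008,8]]]'
python3 -m crank '[[[0,0,0,0,0,0.006,8],[0,0,0,0,0,0.003,8],[0,0,0,0,0,0.001,8],[0,0,0,0,0,0,8],[0,0,0,0,0,0,8]]]'
python3 - <<'E'
from h import *
from rig import robot
plan([.635,.066,.034],90)
o=robot.get_obs();c=robot.camera("wrist")
cv2.imwrite("pics/w10.png",c["img"][:,:,::-1])
E
```

```text
time: 15.78
position: [0.6368, 0.1082, 0.0378]
tool_rot: [-0.001, -0.707, 0.707, -0.001]
ft_force: [-0.7, 0.2, -1.1]
grip_width: 0.0152
time: 16.4
position: [0.6371, 0.0606, 0.0381]
tool_rot: [-0.001, -0.707, 0.707, -0.001]
ft_force: [0.7, -0.4, -1.4]
grip_width: 0.0156
time: 17.02
position: [0.637, 0.0516, 0.0381]
tool_rot: [0.001, 0.707, -0.707, 0.001]
ft_force: [0.2, -0.3, -1.6]
grip_width: 0.0155
t 17.025 pos [0.637  0.0516 0.0381] zdir -89.97 tool y [ 2.6e-03  1.0e-04 -1.0e+00] w 0.0155 F [ 0.2 -0.3 -1.6]
rot [ 0.    0.03 -0.15] d in present tool [ 0.002   0.0041 -0.0144] d in final tool [ 0.002   0.0041 -0.0144] q6 [-0.09  0.79  1.53  0.    0.82  1.48]
```

View pics/w10.png

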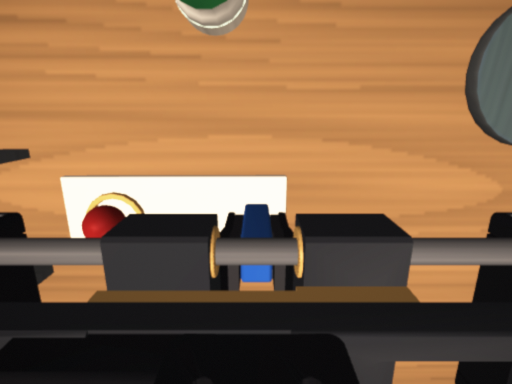

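The tray is drawn clear and the bead is in its ring. Before carrying it, I'll refine the lens pose from the first pictures of both cameras.

Run:
```python
import pickle
from h import *
from scipy.optimize import least_squares
C=pickle.load(open("c0.pkl","rb"));t,s=C["top"],C["side"]
m=lambda u,v:(270+u/10-.45,95+v/10-.45); n=lambda u,v:(180+u/6-.4,100+v/6-.4)
pt=[m(*p) for p in [(235,170),(668,195),(430,101),(440,256),(560,118),(300,225),(300,115),(620,230)]]
ps=[n(*p) for p in [(222,99),(261,150),(250,240),(215,300),(172,333),(142,290),(145,215),(180,130)]]
a=np.linspace(0,2*np.pi,361)
def circ(c,p,dx):
    u=np.array([-np.sin(p[2]),np.cos(p[2]),0])
    X=np.array([p[0],p[1],.17])+.051*(np.outer(np.cos(a),u)+np.outer(np.sin(a),[0,0,1]))
    return np.array([proj(c,x) for x in X])+dx
def res(c,p,pts,dx=0):
    q=circ(c,p,dx).astype(np.float32).reshape(-1,1,2)
    return [cv2.pointPolygonTest(q,tuple(map(float,u)),True) for u in pts]
for nm,f in [("top",lambda p:res(t,p,pt)),("side",lambda p:res(s,p,ps)),("both",lambda p:res(t,p,pt)+res(s,p,ps))]:
    r=least_squares(f,[.73,-.123,-.1],diff_step=1e-3);print(nm,r.x.round(4),r.fun.round(1), "view",(r.x[:2]-.08*np.array([np.cos(r.x[2]),np.sin(r.x[2])])).round(4))
print("base side",atz(s,n(234,476),.012))
```

```text
top [ 0.7313 -0.1222 -0.1171] [ 0.4  0.2 -0.5 -1.1 -0.5 -0.6 -0.2  0.1] view [ 0.6518 -0.1129]
side [ 0.7284 -0.1231 -0.1485] [ 0.1  0.2 -0.5  0.1 -0.2  0.4 -0.2 -0.5] view [ 0.6492 -0.1113]
both [ 0.7299 -0.1227 -0.1349] [ 0.2  0.4 -1.  -0.5 -1.2 -0.4 -0.5  1.   0.4 -0.7 -1.2 -0.4 -0.2  0.8
  0.3 -0. ] view [ 0.6506 -0.112 ]
base side [ 0.72587899 -0.1164009   0.012     ]
```

```bash
python3 -m crank '[[[0,0,0,0,-0.003,0,8],[0,0,0,0,-0.007,0,8],[0,0,0,0,-0.012,0,8],[0,0,0,0,-0.018,0,8],[0,0,0,0,-0.02,0,8]]]' 45
python3 -m crank '[[[0,0,0,0,-0.022,0,8],[0,0,0,0,-0.02,0,8],[0,0,0,0,-0.018,0,8],[0,0,0,0,-0.014,0,8],[0,0,0,0,-0.009,0,8]]]'
python3 -m crank '[[[0,0,0,0,-0.005,0.002,8],[0,0,0,0,-0.003,0.005,8],[0,0,0,0,0,0.01,8],[0,0,0,0,0,0.005,8],[0,0,0,0,0,0.002,8]]]'
python3 - <<'E'
from h import *
from rig import robot
plan([.6505,-.207,.189],90)
o=robot.get_obs();c=robot.camera("wrist")
cv2.imwrite("pics/w11.png",c["img"][:,:,::-1])
c=robot.camera("side");cv2.imwrite("pics/s11.png",cv2.resize(c["img"][120:320,130:330,::-1],None,fx=3,fy=3,interpolation=cv2.INTER_CUBIC))
E
```

```text
time: 17.7
position: [0.6371, 0.0513, 0.0997]
tool_rot: [-0.001, -0.707, 0.707, -0.001]
ft_force: [0.9, -0.1, -1.6]
grip_width: 0.0154
time: 18.32
position: [0.6368, 0.0513, 0.1822]
tool_rot: [-0.001, -0.707, 0.707, -0.001]
ft_force: [-0.5, 0.4, -2.1]
grip_width: 0.0156
time: 18.95
position: [0.6365, 0.0266, 0.1886]
tool_rot: [0.001, 0.707, -0.707, 0.0]
ft_force: [0.0, -0.6, -1.5]
grip_width: 0.0159
t 18.95 pos [0.6365 0.0266 0.1886] zdir -90.04 tool y [ 1.8e-03  1.0e-04 -1.0e+00] w 0.0159 F [ 0.  -0.6 -1.5]
rot [ 0.01 -0.04 -0.1 ] d in present tool [-0.0142 -0.0004  0.2336] d in final tool [-0.014  -0.0004  0.2336] q6 [-0.13  0.59  1.44  0.    1.11  1.44]
```

View pics/w11.png

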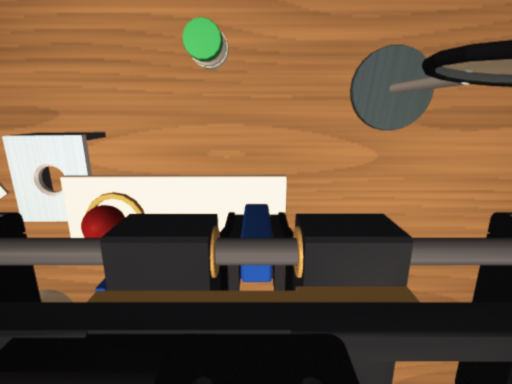

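View pics/s11.png

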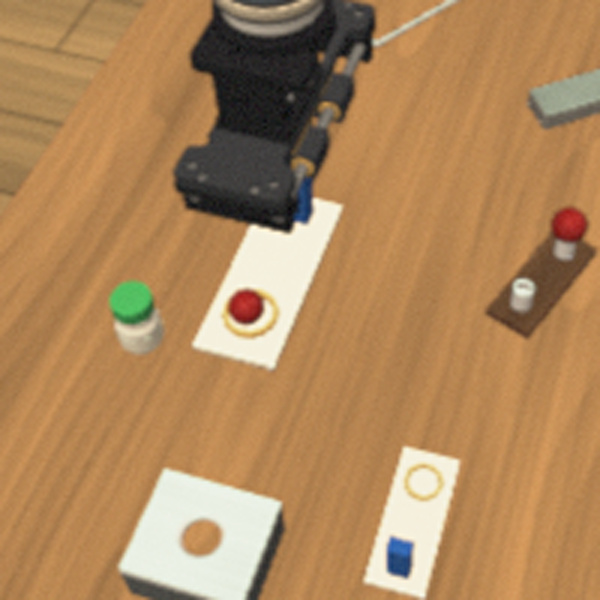

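The bead is in its ring, and the tray's outline in the wrist picture hasn't changed since the bench, so it hasn't drooped. The large bead is still on its post. Carrying the tray to the magnifier.

```bash
python3 -m crank '[[[0,0,0,-0.001,0,0.005,8],[0,0,0,-0.001,0,0.012,8],[0,0,0,-0.002,0,0.02,8],[0,0,0,-0.002,0,0.025,8],[0,0,0,-0.002,0,0.028,8]]]'
python3 -m crank '[[[0,0,0,-0.002,0,0.028,8],[0,0,0,-0.002,0,0.028,8],[0,0,0,-0.001,0,0.025,8],[0,0,0,-0.001,0,0.02,8],[0,0,0,0,0,0.016,8]]]'
python3 -m crank '[[[0,0,0,0,0,0.012,8],[0,0,0,0,0,0.008,8],[0,0,0,0,0,0.004,8],[0,0,0,0,0,0.0025,8],[0,0,0,0,0,0,8]]]'
python3 - <<'E'
from h import *
from rig import robot
import pickle
plan([.6505,-.207,.189],90)
o=robot.get_obs();c=robot.camera("wrist");s=robot.camera("side");t=robot.camera("top")
pickle.dump((o,c,s,t),open("f.pkl","wb"))
cv2.imwrite("pics/w12.png",c["img"][:,:,::-1])
cv2.imwrite("pics/s12.png",cv2.resize(s["img"][80:280,150:350,::-1],None,fx=3,fy=3,interpolation=cv2.INTER_CUBIC))
cv2.imwrite("pics/t12.png",cv2.resize(t["img"][60:260,200:400,::-1],None,fx=3,fy=3,interpolation=cv2.INTER_CUBIC))
for n,c in(("w",c),("s",s),("t",t)):
    h=cv2.cvtColor(c["img"],cv2.COLOR_RGB2HSV);H,S,V=[h[:,:,i].astype(int) for i in range(3)]
    print(n,"red",blobs(((H<5)|(H>172))&(S>150)&(V>60)))
E
```

```text
time: 19.68
position: [0.6449, -0.0647, 0.1891]
tool_rot: [-0.001, -0.707, 0.707, -0.001]
ft_force: [0.0, -0.0, -1.2]
grip_width: 0.0157
time: 20.3
position: [0.6507, -0.1811, 0.189]
tool_rot: [0.001, 0.707, -0.707, 0.001]
ft_force: [-0.8, 0.7, -1.2]
grip_width: 0.0159
time: 20.92
position: [0.6507, -0.2059, 0.1891]
tool_rot: [0.001, 0.707, -0.707, 0.001]
ft_force: [0.6, -0.0, -0.5]
grip_width: 0.0157
t 20.925 pos [ 0.6507 -0.2059  0.1891] zdir -89.97 tool y [ 2.5e-03  2.0e-04 -1.0e+00] w 0.0157 F [ 0.6 -0.  -0.5]
rot [ 0.01  0.03 -0.15] d in present tool [0.0002 0.0001 0.0011] d in final tool [0.0002 0.0001 0.0011] q6 [-0.47  0.65  1.32  0.    1.17  1.1 ]
w red [([102.2, 222.2], 741, [86, 208, 38, 30])]
s red [([241.6, 145.2], 54, [238, 141, 8, 9]), ([319.3, 194.6], 90, [314, 190, 11, 10])]
t red [([309.8, 147.0], 49, [306, 143, 8, 9]), ([304.3, 235.3], 84, [300, 230, 10, 11])]
```

View pics/w12.png

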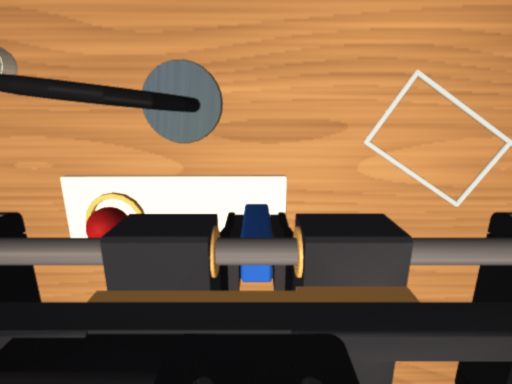

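View pics/s12.png

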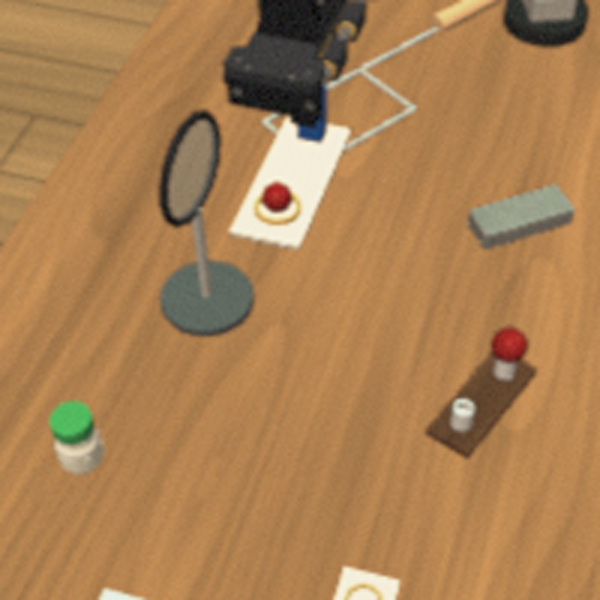

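View pics/t12.png

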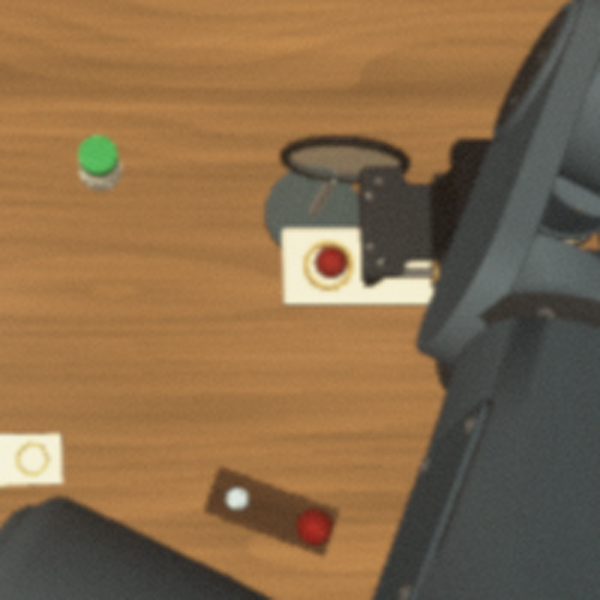

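Run:
```python
from h import *
import pickle
o,c,s,t=pickle.load(open("f.pkl","rb"))
P=tri([t,s],[(309.8,147.0),(241.6,145.2)]);print(P,atz(t,(309.8,147.),.17),atz(s,(241.6,145.2),.17))
th=-.1349;x=np.array([np.cos(th),np.sin(th)]);y=np.array([-x[1],x[0]]);d=np.array([.73,-.1227])-P[:2];print("front",d@x,"lateral",-d@y)
# level check: board top at both ends (top+side corner tri)
a=lambda u,v:(200+u/3,60+v/3);b=lambda u,v:(150+u/3,80+v/3)
print("far-left(+x,+y)",tri([t,s],[a(282,228),b(230,234)]),"near-left(-x,+y)",tri([t,s],[a(285,304),b(298,247)]),"near right",tri([t,s],[a(432,304),b(350,125)]))
```

```text
[ 0.64904273 -0.11037244  0.17058373] [ 0.64951266 -0.11041346  0.17      ] [ 0.64890064 -0.11095667  0.17      ]
front 0.08187970137178267 lateral 0.0013275237838684135
far-left(+x,+y) [ 0.67860276 -0.07680956  0.15003585] near-left(-x,+y) [ 0.61876839 -0.07814138  0.15116458] near right [ 0.60870851 -0.18202699  0.19758813]
```

By triangulation the bead is at (0.649, -0.110, 0.1706), which is 82 mm in front of the glass, 1.3 mm to the side and 0.6 mm high. I'll make one small trim, settle and check again.

```bash
python3 -m crank '[[[0,0,0,-0.0007,0,0.0005,8],[0,0,0,-0.0008,0,0.0006,8],[0,0,0,0,0,0,8],[0,0,0,0,0,0,8],[0,0,0,0,0,0,8]]]'
python3 -m crank '[[[0,0,0,0,0,0,8],[0,0,0,0,0,0,8],[0,0,0,0,0,0,8],[0,0,0,0,0,0,8],[0,0,0,0,0,0,8]]]'
python3 - <<'E'
from h import *
from rig import robot
s=robot.camera("side");t=robot.camera("top");U=[]
for n,c in(("t",t),("s",s)):
    h=cv2.cvtColor(c["img"],cv2.COLOR_RGB2HSV);H,S,V=[h[:,:,i].astype(int) for i in range(3)]
    b=blobs(((H<5)|(H>172))&(S>150)&(V>60));print(n,b);U.append(min(b,key=lambda q:q[0][1])[0] if n=="t" else [q for q in b if q[0][0]<300][0][0])
P=tri([t,s],U);th=-.1349;x=np.array([np.cos(th),np.sin(th)]);d=np.array([.73,-.1227])-P[:2]
print(P,"front",d@x,"lat",d@[-x[1],x[0]])
plan([.6505,-.207,.189],90)
print(robot.hand_in())
E
```

```text
time: 21.7
position: [0.6522, -0.2073, 0.1891]
tool_rot: [0.001, 0.707, -0.707, 0.001]
ft_force: [0.1, 0.3, -0.5]
grip_width: 0.0156
time: 22.32
position: [0.6522, -0.2073, 0.1891]
tool_rot: [0.001, 0.707, -0.707, 0.001]
ft_force: [0.6, -0.8, -1.7]
grip_width: 0.0157
t [([310.4, 146.4], 52, [307, 143, 8, 8]), ([304.2, 235.3], 83, [299, 230, 11, 11])]
s [([241.5, 144.6], 53, [238, 141, 8, 8]), ([319.2, 194.6], 88, [314, 190, 11, 10])]
[ 0.65004484 -0.11173326  0.17116525] front 0.08070367673778535 lat -0.00011383431690494228
t 22.425 pos [ 0.6522 -0.2073  0.1891] zdir -89.99 tool y [ 0.0026  0.     -1.    ] w 0.0154 F [ 0.6 -0.4 -2.6]
rot [ 0.    0.01 -0.15] d in present tool [ 0.0017  0.0001 -0.0003] d in final tool [ 0.0017  0.0001 -0.0003] q6 [-0.47  0.65  1.31  0.    1.18  1.1 ]
the job is handed in; nothing more can be done
None
```

The job is handed in at 22.4 s. The small bead was on the stand's +y post, and I dropped it through the gauge bore into the pocket. I then drew the tray out about 95 mm by its blue handle and carried it to the magnifier, where the arm is holding it.

- **Bead at the glass:** triangulated from the top and side cameras, it is 80.7 mm in front of the middle of the glass, 0.1 mm to the side and 1.2 mm high. That is as good as the calibration and my fit of the lens, each about 2 mm.
- **Level and still:** the tool was tilted about 0.15°, the grip was firm and the wrist force small. I did not measure the tray itself end to end, because the gripper hid its far corner from the top camera. Its outline in the wrist picture had not changed since the bench.
- **Other things:** the large bead is still on its post. I did not touch the jar, the vial or the whetstone.

**Disagreement with the description:** the pictures showed the bore in the middle of the plate, and the tray's pocket about 6.5 mm off it towards -y. Before the drop I pushed the tray about 5 mm inward with the back of a finger on its handle. The wrist camera then showed the pocket centred under the bore.

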